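# Drive the taper drift to draw the heating bath into line

## Task

The heating bath stands a little out of line, so the hole in its tongue does not match the holes of the dock's fork. Put the tapered drift through the fork and tongue from the side with the rest bar and the guide walls, and push it fully home, its shoulder up against the fork, so that the taper draws the bath into line. Let the drift alone move the bath, never the arm or gripper, and leave the blunt pin, the bottle, the beaker and the jar where they are.

Things in the scene. Friction and masses are not known exactly. Their poses are not given: they have to be found in the camera images.
- dock: Fixed aluminium dock on a steel base 100 x 200 mm, 10 mm thick. Origin on the bench under the middle of the fork; z up, +y is the direction the drift is driven, +x points to the bath. Fork: two upright plates (64 mm wide in x, 12 mm thick, top at z = 105 mm) centred at y = -14 and +14 mm, each with a 22 mm bore along y at x = 0, z = 75 mm.
- bore (a point): Centre of the mouth of the fork's bore, on the outer face of the first plate (dock x = 0, y = -20, z = 75 mm). Axes as the dock's.
- rest_end (a point): Outer end of the rest bar's top (dock x = 0, y = -160, z = 61 mm). The bar, 16 mm wide, runs from here to the fork (y = -20 mm) and carries the drift's square handle so that its axis is level with the bores.
- guide_end (a point): Midway between the outer ends of the two guide walls' tops (dock x = 0, y = -75, z = 95 mm). The walls, 8 mm thick with inner faces at x = -19 and +19 mm, flank the bar from here to the fork: fingers do not fit between them and the handle.
- bath: White round heating bath, 200 mm across, top at z = 109 mm, sliding on rails along the dock's x. Axes as the dock's; origin coincides with the dock's when in line. Centre at x = 215 mm; a lug block in front begins at x = 108 mm and holds the tongue. A control box on its -y side spans x = 185 to 245 mm, out to y = -155 mm (knob to -165).
- tongue_hole (a point): Centre of the mouth of the bore (22 mm, along y) in the bath's aluminium tongue, on its -y face (bath x = 0, y = -6, z = 75 mm). The tongue, 12 mm thick (y = -6 to +6 mm), reaches from the bath's lug block into the fork. Its x in the dock's frame is how far the bath is out of line: 5 to 9 mm at the start, 0 when in line. The bath slides stiffly (about 4 N), without a spring.
- drift: Loose steel taper drift, 165 mm long, about 160 to 290 g. Origin on its axis at the shoulder, +x to the nose. Square handle 28 x 28 mm from x = -70 to 0 mm; round shank 20.6 mm thick from 0 to 45 mm; taper to a flat 7 mm nose at x = 95 mm. Starts lying on its handle on the bench (axis 14 mm up), to the robot's left or right; balances about 12 mm behind the shoulder.
- nose (a point): Centre of the drift's nose, on its axis 95 mm ahead of the shoulder.
- plain_pin: Bystander: loose steel pin with the same handle, but a shorter straight, blunt shank, 20.6 mm in diameter and 60 mm long. Origin on its axis at the shoulder, +x towards the blunt end. Not to be used.
- bottle: Bystander: white plastic bottle, 56 mm across, 125 mm tall, standing beside the rest bar on the robot's side, 120 to 140 mm from the bar to its centre. Origin under its centre.
- beaker: Bystander: glass beaker, 66 mm across, 85 mm tall, standing beside the rest bar on the bath's side, 115 to 135 mm from the bar to its centre. Origin under its centre.
- jar: Bystander: brown glass jar, 66 mm across, 100 mm tall, at the far left. Origin under its centre.
Mind the look-alikes: they are no part of the job. Leave any red or turquoise look-alike of the drift alone.

How it is judged:
On the way:
1. the drift's nose is in the fork's first hole and in the tongue's hole, the bath still out of line (x of nose in the frame of dock between -0.009 and 0.009 m and z of nose in the frame of dock between 0.067 and 0.083 m and y of nose in the frame of dock between -0.005 and 0.07 m and x of tongue_hole in the frame of dock above 0.003 m), for 0.05 s.
At the end, for the whole second after the job is handed in: The drift is through fork and tongue along the bores, nose out on the far side, its shoulder within 3 mm of the fork's outer face and its axis within 2.5 mm of the bore's; the bath is within 2 mm of in line; both at rest (y of drift in the frame of dock between -0.023 and -0.017 m and x of drift in the frame of dock between -0.0025 and 0.0025 m and z of drift in the frame of dock between 0.0725 and 0.0775 m and angle between the x axis of drift and the y axis of dock, either way round below 0.06 rad and y of nose in the frame of dock above 0.06 m and x of tongue_hole in the frame of dock between -0.002 and 0.002 m and linear speed of each of drift, bath below 0.01 m/s); the robot touches nothing.
It fails at once if the arm or gripper pushes the bath or its tongue (more than 3 N) (contact force between any of the fingers, the arm and bath above 3 N).
It fails at once if the blunt pin is moved by more than 30 mm (distance of plain_pin from where it was at the start of the episode above 0.03 m).
It fails at once if the bottle is moved by more than 30 mm or tipped (distance of bottle from where it was at the start of the episode above 0.03 m or angle between bottle's own z axis and vertical above 0.35 rad).
It fails at once if the beaker is moved by more than 30 mm or tipped (distance of beaker from where it was at the start of the episode above 0.03 m or angle between beaker's own z axis and vertical above 0.35 rad).
It fails at once if the jar is moved by more than 30 mm or tipped (distance of jar from where it was at the start of the episode above 0.03 m or angle between jar's own z axis and vertical above 0.35 rad).
It also fails if it takes over 61 s, if anything falls off the work surface, if the arm or the gripper's body presses on something with over 40 N, if the wrist force passes 120 N, or if a joint passes its speed limit or range.

## Robot

A 6-joint arm with a two-finger parallel gripper is mounted at the origin on the work surface. World frame = base frame: x ahead of the robot, y to its left, z up, the work surface at z = 0. Lengths are in m, angles in rad, forces in N, time in s.
With the tool pointing down it reaches from about 0.225 to 0.725 m from the base axis. Payload 3.1 kg.
Tool frame: the origin (TCP) lies between the finger pads; the fingertips stand robot.tips_ahead ahead of it and the grasp point (between the pads) is the TCP (robot.tips_ahead is the distance from the TCP to the fingertips, in m); y points along the fingers, x is the direction in which the jaws open and shut, and the axes are right-handed (so a half turn about y gives the same grasp; the last joint's range is limited). The gripper opens to 85 mm and grips with 20 to 120 N. Pads are 22 mm wide; open, the fingers measure 114 mm over their backs; the gripper's body (76 mm by 85 mm) begins 54 mm behind the grasp point. The pads swing forward as they close: fully open they stand 13 mm farther back than shut.
Start: joints at [1.205, 0.048, 0.099, 1.622, 0, 1.443], TCP at [0.124, 0.51, 0.25] pointing down, gripper open.
Joint ranges: [-2.91, 2.91], [-0.99, 1.94], [-1.21, 1.42], [-2.12, 2.29], [-1.49, 1.47], [-3.14, 3.14]. Speed limits (rad/s): [2.79, 2.79, 3.14, 3.14, 3.14, 3.14].

## Interface

Orientations are given as a unit quaternion [w, x, y, z].
In Python, from station import robot gives the robot as it stands. The module is installed in compiled form; this text tells all that it offers.
- The arm moves only by the tool play_rows, never from a script. Its argument "commands" is a list of rows, each a list of 7 numbers: the shift along the world's x, y, z in m, then the turn, a rotation vector about the world's x, y, z in rad, then the opening, from -1 (shut) to 1 (fully open). A call has 1 to 10 rows; each row is the pose to reach, as a shift and turn from the pose commanded when the call began; what a row does not reach only later rows make up. A row lasts 1/12 s, in which the tool goes at most 41.7 mm and 7.16 degrees, less where a joint would pass 70% of its speed; a pose out of reach is approached as far as the arm can. A call with a gripper value outside its range is refused whole. The fingers move at their own pace and stop on an object; "force" is the grip in N (left out, the last holds). Time passes only in rows, so rows that repeat a pose let the fingers close. It gives the time, the measured TCP pose, the force and the opening at its end, in the units of the state.
- robot.get_obs(): the state, without advancing time (a new reading comes with each control period).
- robot.get_image(name): name is "side" or "top" or "wrist"; returns (picture, depth): 480x640x3 uint8, red, green, blue; 480x640 float32, m along the optical axis (not along the pixel's ray), 0 where there is no reading.
- robot.camera_params(name): a dict with "intrinsics" (3x3 intrinsics, pixels), "distortion" ([k1, k2, p1, p2, k3] as OpenCV has them; the pictures are not rectified), "rvec" (rotation vector, rad) and "tvec" (3), from world to camera coordinates, as OpenCV has them. Camera axes: x right, y down, z forward; pixel columns grow to the right and rows downward; lengths in m; the calibration is good to about 2 mm. A picture is of the moment at which its call begins: read the wrist's pose just before it. camera_params takes no time and is no camera call; for the wrist camera it gives the pose at the moment of the call.
- robot.sign_off(): hands the job in, once; it reports no verdict.
Trained networks look in the newest picture that a camera, given by its name, has taken for a name from the list of things; names that differ only in an ending like _2 or _b are one class to them, and where a whole thing is asked for, a point or a joint stands for the part that bears it (a point fixed in the world has none). Each returns a list of dicts, best first, with "conf" (0 to 1); they miss things now and then, are a little off and sometimes report something else, mostly with a low value. They report only what shows in the picture. A call takes as long as a camera call. They do not tell look-alikes from the thing itself.
- robot.look_for(camera, target): "xy" ([column, row] in pixels, amid what is visible of it).
- robot.silhouettes(camera, target): "pixels" (480x640 bool, what is visible of it) and "xy" ([column, row] in pixels, amid what is visible of it).
- robot.place_of(camera, target): "xy" ([column, row] in pixels: a listed point, or the origin of a listed thing).
The state is a dict: "t": time; "joint_pos": joint angles; "dq": joint speeds; "joint_efforts": joint torques, N m; "tcp_pos": TCP position; "tcp_rot": TCP orientation; "ft_force": force on the tool from outside, world axes, zero at the start; "ft_torque": the same for the moment, N m; "width": opening from 0.0 (shut) to 1.0 (fully open).
Only numpy, scipy, OpenCV 4.12 (cv2) and the standard library are available. Lean on these libraries where they do the work, as an engineer would, in place of code of your own. Each camera call takes 0.05 s, during which the arm holds its last target. There are 200 camera calls.

## Working session

There is one attempt and no reset: what is moved stays moved. The work goes in short steps, Python scripts to look and compute and a tool call to move; the robot and the scene stay as the last step left them, time stands still between calls to the robot, and variables do not carry over. Pictures are saved under pics/ and viewed, about 8 in all and at most 12, crops included, and the job is handed in when it is done.

Besides the shell and the picture viewer there is one more tool, called after "Emit:" by a JSON object that holds its "method" and its "body", one argument or row to a line. play_rows: Moves the arm, as the interface text tells. Its arguments: {"type":"object","properties":{"commands":{"type":"array","items":{"type":"array","items":{"type":"number"}}},"force":{"type":"number"}},"required":["commands"]}

```bash
mkdir -p pics; cat > h.py <<'E'
import numpy as np, cv2
from station import robot
def ray(cam,uv):
    p=robot.camera_params(cam);R=cv2.Rodrigues(np.array(p["rvec"],float))[0];t=np.array(p["tvec"],float).ravel()
    n=cv2.undistortPoints(np.array(uv,float).reshape(-1,1,2),np.array(p["intrinsics"]),np.array(p["distortion"])).reshape(-1,2)
    d=np.c_[n,np.ones(len(n))]@R
    return -R.T@t,d
def at_z(cam,uv,z):
    o,d=ray(cam,uv);return o+d*((z-o[2])/d[:,2])[:,None]
def at_depth(cam,uv,dep):
    o,d=ray(cam,uv);return o+d*np.asarray(dep).reshape(-1,1)
def proj(cam,P):
    p=robot.camera_params(cam)
    return cv2.projectPoints(np.array(P,float).reshape(-1,1,3),np.array(p["rvec"],float),np.array(p["tvec"],float),np.array(p["intrinsics"]),np.array(p["distortion"]))[0].reshape(-1,2)
def save(n,im): cv2.imwrite("pics/"+n+".png",im[:,:,::-1])
E
python3 - <<'E'
from h import *
np.set_printoptions(precision=4,suppress=True)
o=robot.get_obs();print(o, robot.tips_ahead)
for c in("top","side"):
    im,d=robot.get_image(c);save(c+"0",im);np.save(c+"d.npy",d);np.save(c+"i.npy",im)
    print(c,"cam pos",ray(c,[[320,240]]))
zs=dict(dock=0,bore=.075,rest_end=.061,guide_end=.095,bath=0,tongue_hole=.075,drift=.014,nose=.014,plain_pin=.014,bottle=0,beaker=0,jar=0)
for c in("top","side"):
  for n,z in zs.items():
    for r in robot.place_of(c,n)[:3]:
        print(c,n,round(r["conf"],2),np.round(r["xy"],1),at_z(c,[r["xy"]],z)[0])
E
```

```text
{'t': 0.0, 'joint_pos': array([ 1.2052,  0.0487,  0.0975,  1.622 , -0.    ,  1.443 ]), 'dq': array([ 0.0034, -0.0001,  0.0005, -0.0005, -0.0017, -0.0016]), 'joint_efforts': array([ -0.0002, -33.878 ,  32.0016,   0.0204,  -0.0003,   0.    ]), 'tcp_pos': array([0.1235, 0.5097, 0.2491]), 'tcp_rot': array([-0.5553,  0.5562,  0.4365, -0.4379]), 'ft_force': array([-0.7858,  0.0197, -0.1249]), 'ft_torque': array([ 0.0141, -0.0164, -0.0003]), 'width': 0.9984143897486207} 0.019
top cam pos (array([0.3196, 0.0695, 1.4366]), array([[ 0.1226,  0.0036, -0.9925]]))
side cam pos (array([-0.2011, -0.6325,  0.9513]), array([[ 0.527 ,  0.5353, -0.6602]]))
top dock 0.63 [328.5 218. ] [0.5492 0.0549 0.    ]
top bore 0.87 [336.9 210.3] [0.5547 0.037  0.075 ]
top rest_end 0.64 [400.1 221.4] [ 0.5326 -0.1059  0.061 ]
top guide_end 0.57 [361.9 213.7] [ 0.544  -0.0175  0.095 ]
top bath 0.56 [327.1 215.9] [0.5542 0.0582 0.    ]
top tongue_hole 0.9 [332.  211.4] [0.5521 0.0479 0.075 ]
top tongue_hole 0.62 [339.3 212.9] [0.5488 0.0316 0.075 ]
top drift 0.86 [128.6 244.2] [0.4829 0.5268 0.014 ]
top drift 0.72 [2
[... 570 characters left out ...]
e 0.69 [340.6 254.3] [0.4972 0.0046 0.075 ]
side guide_end 0.78 [361.1 243.9] [ 0.5444 -0.0192  0.095 ]
side bath 0.46 [422.  275.5] [ 0.6485 -0.1425  0.    ]
side tongue_hole 0.79 [344.3 235.4] [0.5553 0.0473 0.075 ]
side drift 0.7 [184.4 268.2] [0.2206 0.2932 0.014 ]
side drift 0.58 [242.5 218. ] [0.4556 0.3502 0.014 ]
side nose 0.76 [224.8 240.2] [0.3614 0.3081 0.014 ]
side nose 0.68 [185.8 183.4] [0.4352 0.6117 0.014 ]
side nose 0.67 [204.9 245.8] [0.309  0.3274 0.014 ]
side plain_pin 0.79 [451.3 347.7] [ 0.5017 -0.334   0.014 ]
side bottle 0.75 [314.1 286.7] [0.4237 0.023  0.    ]
side beaker 0.61 [424.6 272.2] [ 0.6629 -0.1399  0.    ]
side jar 0.77 [282.6 182.6] [0.6659 0.4167 0.    ]
```

View pics/top0.png

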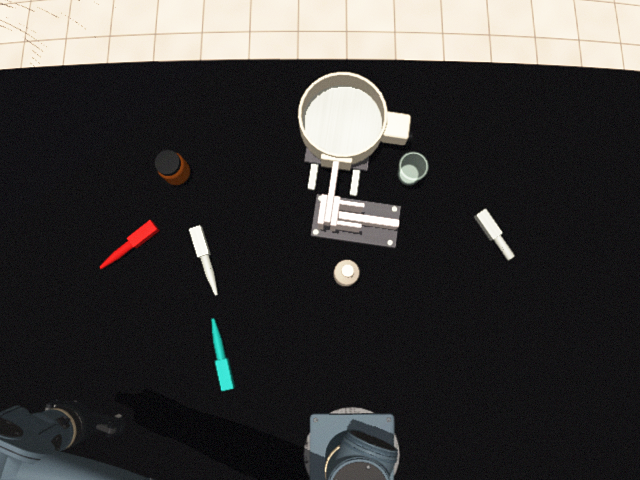

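View pics/side0.png

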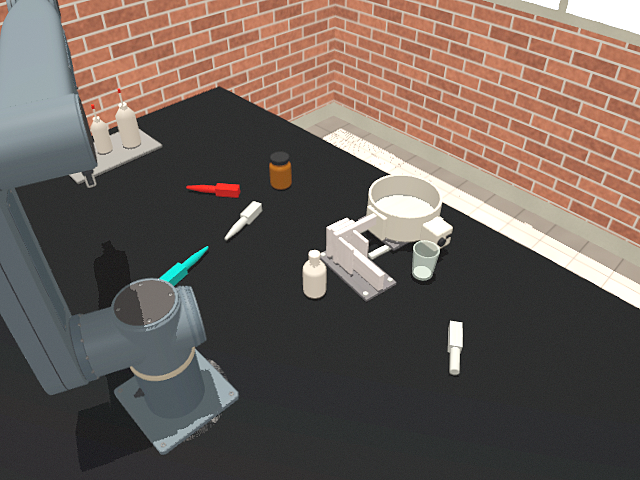

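The top picture shows four elongated tools. Red is at (130,245) and turquoise at (222,355). A silver tapered one has its handle at (199,240) and nose at (216,294). A silver blunt one is at (494,236). The silver tapered one fits the drift: it is steel and narrows to a nose. Next I'll refine its pose and the dock's, and confirm in a crop.

```bash
python3 - <<'E'
from h import *
np.set_printoptions(precision=4,suppress=True)
im=np.load("topi.npy");d=np.load("topd.npy")
save("crop1",np.hstack([cv2.resize(im[210:310,160:260],(400,400),interpolation=cv2.INTER_CUBIC),cv2.resize(im[180:280,300:400],(400,400),interpolation=cv2.INTER_CUBIC)]))
# drift silhouettes: bright pixels
g=im.max(2); m=np.zeros_like(g,bool); m[215:305,180:235]=(im.min(2)[215:305,180:235]>90)
v,u=np.nonzero(m); P=at_z("top",np.c_[u,v],.02)
c=P[:,:2].mean(0);w,V=np.linalg.eigh(np.cov((P[:,:2]-c).T));a=V[:,1]
if a[0]>0:a=-a
s=(P[:,:2]-c)@a;q=(P[:,:2]-c)@V[:,0]
print("n",len(u),"len",s.min(),s.max(),"ang",np.degrees(np.arctan2(a[1],a[0])))
for lo in np.arange(s.min(),s.max(),.012):
    k=(s>=lo)&(s<lo+.012);print(round(lo,3),np.ptp(q[k]) if k.any() else 0,q[k].mean() if k.any() else 0)
print("tail",c+a*s.min(),"nose",c+a*s.max(), "shoulder by nose",c+a*(s.max()-.095))
# cloud of dock
v,u=np.mgrid[150:260,295:420];v=v.ravel();u=u.ravel();D=d[v,u]
Q=at_depth("top",np.c_[u,v],D)
for n,lo,hi in(("bar",.056,.066),("wall",.09,.0985),("fork",.1005,.112),("base",.004,.016)):
    k=(Q[:,2]>lo)&(Q[:,2]<hi)&(Q[:,0]<.64)&(Q[:,0]>.45)&(D>0)
    X=Q[k]; 
    if len(X)<5: print(n,len(X));continue
    r=cv2.minAreaRect((X[:,:2]*1000).astype(np.float32));print(n,len(X),r,X[:,2].mean())
o=robot.get_obs();from scipy.spatial.transform import Rotation as R
print(R.from_quat(np.r_[o["tcp_rot"][1:],o["tcp_rot"][0]]).as_matrix(),o["t"])
print(robot.camera_params("wrist"))
E
```

```text
n 704 len -0.06966213513161162 0.09855918206657321 ang -160.50787915353476
-0.07 0.02974503076615509 0.00012618385891529426
-0.058 0.030514654626879363 -5.1439506126800437e-05
-0.046 0.03048870480894339 -6.130715042259051e-06
-0.034 0.029719853095815343 -0.0003412273813534538
-0.022 0.03040869385624539 -0.00046663000373561836
-0.01 0.030296215974536203 -0.0001394142444597852
0.002 0.024381754383737998 0.0009390342535013021
0.014 0.019186978652233955 0.0005252392551105904
0.026 0.019878053651215158 0.00030492955882580985
0.038 0.019865518153329677 0.00019274254404319678
0.05 0.017635249074199718 -6.088896993912776e-06
0.062 0.015463473220846947 -0.00026479737140220076
0.074 0.011029343946699008 -0.0002487599959413628
0.086 0.008091476559425763 -0.0006531945239786597
0.098 0.0 -0.0027419460658205585
tail [0.5254 0.3688] nose [0.3668 0.3127] shoulder by nose [0.4564 0.3444]
bar 491 ((558.985107421875, -41.493316650390625), (105.92342376708984, 251.21539306640625), 17.811477661132812) 0.06086033954862101
wall 243 ((572.8118896484375, -32.43730926513672), (216.12881469726562, 121.02873992919922), 86.49658203125) 0.09387392961738546
fork 469 ((550.7701416015625, 32.9241943359375), (86.7612075805664, 70.45915985107422), 82.08873748779297) 0.10514239030301002
base 2669 ((545.5072021484375, -11.929351806640625), (292.686767578125, 188.197509765625), 89.82240295410156) 0.00906671691971326
[[ 0.2356  0.     -0.9718]
 [ 0.9718 -0.      0.2356]
 [-0.     -1.     -0.    ]] 1.3
{'intrinsics': array([[337.658 ,   0.    , 319.325 ],
       [  0.    , 337.658 , 242.8745],
       [  0.    ,   0.    ,   1.    ]]), 'distortion': array([-0.0196,  0.    ,  0.    ,  0.    ,  0.    ]), 'rvec': array([-2.2559, -1.7744, -0.2936]), 'tvec': array([-0.5243, -0.0428,  0.38  ])}
```

View pics/crop1.png

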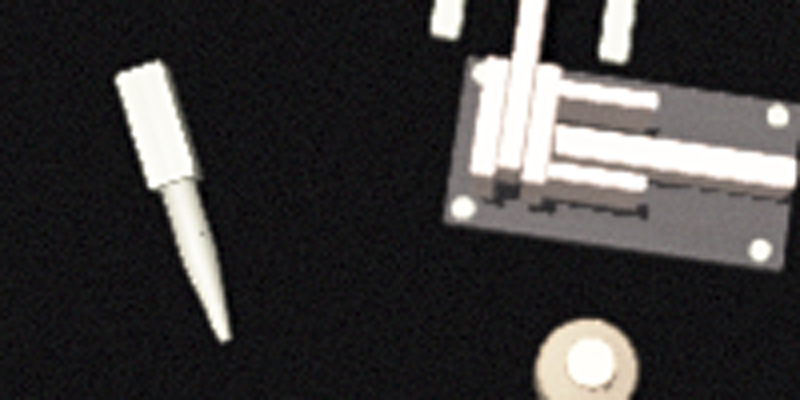

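The crop confirms it: the silver tool at left tapers to a narrow nose (crop (225,340), handle at (155,125)), so it is the drift. The dock is at right, with the rest bar running right to (795,170). Moving to hover above the handle.

Emit:
{"method": "play_rows", "body": {
  "commands": [
    [0.376,-0.15,-0.05,0,0,0.577,1],
    [0.376,-0.15,-0.05,0,0,0.577,1],
    [0.376,-0.15,-0.05,0,0,0.577,1],
    [0.376,-0.15,-0.05,0,0,0.577,1],
    [0.376,-0.15,-0.05,0,0,0.577,1],
    [0.376,-0.15,-0.05,0,0,0.577,1],
    [0.376,-0.15,-0.05,0,0,0.577,1],
    [0.376,-0.15,-0.05,0,0,0.577,1],
    [0.376,-0.15,-0.05,0,0,0.577,1],
    [0.376,-0.15,-0.05,0,0,0.577,1]
  ]
}}

```text
t: 2.13
tcp_pos: [0.4907, 0.3634, 0.2016]
tcp_rot: [-0.408, 0.408, 0.577, -0.577]
ft_force: [0.5, 0.9, 0.1]
width: 0.998
```

```bash
cat >> h.py <<'E'
def seg_drift(cam,P3,thr=90,z=.02,rad=.13):
    "drift as bright pixels near P3, principal axis on plane z"
    im,d=robot.get_image(cam);g=im.min(2)
    m=(g>thr).astype(np.uint8)
    n,l,st,ce=cv2.connectedComponentsWithStats(m)
    u0=proj(cam,[P3])[0]; k=l[int(u0[1]),int(u0[0])]
    v,u=np.nonzero(l==k) if k else np.nonzero(m)
    return im,d,at_z(cam,np.c_[u,v],z)
E
python3 - <<'E'
from h import *
np.set_printoptions(precision=4,suppress=True)
o=robot.get_obs();print(o["t"],o["tcp_pos"],o["joint_pos"],o["tcp_rot"])
im,d,P=seg_drift("wrist",[.44,.339,.02]);save("w1",im)
c=P[:,:2].mean(0);w,V=np.linalg.eigh(np.cov((P[:,:2]-c).T));a=V[:,1]
if a[0]>0:a=-a
s=(P[:,:2]-c)@a;q=(P[:,:2]-c)@V[:,0]
print(len(P),s.min(),s.max(),np.ptp(q),"ang",np.degrees(np.arctan2(a[1],a[0])),"tail",c+a*s.min(),"nose",c+a*s.max())
print(proj("wrist",[[.458,.345,.02],o["tcp_pos"]]))
E
```

```text
2.1333 [0.4907 0.3634 0.2016] [0.5276 0.2674 0.2482 1.5513 0.0002 0.1886] [-0.4085  0.4085  0.5773 -0.577 ]
5028 -0.07655365658597904 0.09144816013962313 0.03068900397663646 ang -161.89784533543158 tail [0.5347 0.3612] nose [0.375 0.309]
[[321.2465 175.3499]
 [337.3526 325.7313]]
```

View pics/w1.png

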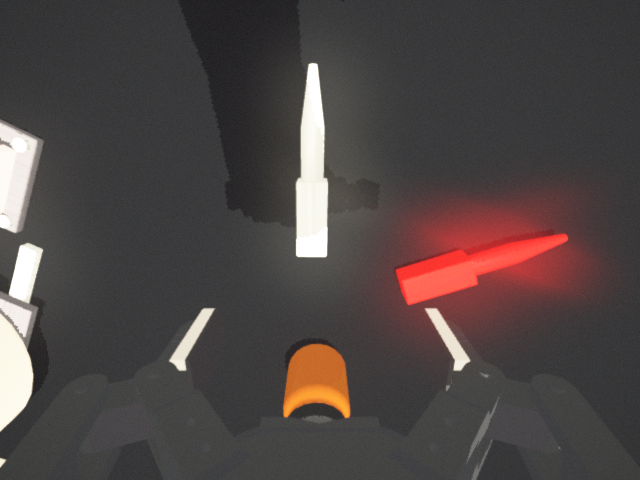

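The wrist picture shows the drift upright in view: nose (313,65), shoulder (312,179), tail's top edge about (312,234), with the red look-alike to the right and clear. I'll measure the handle's top face from these pixels.

```bash
python3 - <<'E'
from h import *
np.set_printoptions(precision=4,suppress=True)
im,d=robot.get_image("wrist");o=robot.get_obs();print(o["t"],o["tcp_pos"])
g=im.min(2).astype(int)
for r in (185,195,205,215,225):
    k=np.nonzero(g[r,280:345]>110)[0]+280;print(r,k.min(),k.max(),at_z("wrist",[[(k.min()+k.max())/2,r]],.028)[0])
print("col",g[170:262:2,312], "dep",d[170:262:6,312])
print(at_z("wrist",[[312,180],[312,234]],.028),at_z("wrist",[[313.,65]],.014))
v,u=np.mgrid[186:230,302:322];print("top z",np.median(at_depth("wrist",np.c_[u.ravel(),v.ravel()],d[v,u].ravel())[:,2]))
E
```

```text
2.2333 [0.4938 0.3609 0.1989]
185 303 335 [0.4607 0.3474 0.028 ]
195 304 335 [0.4688 0.3507 0.028 ]
205 304 335 [0.4773 0.3536 0.028 ]
215 304 335 [0.4859 0.3565 0.028 ]
225 304 335 [0.4947 0.3596 0.028 ]
col [229 227 224 230 234 232 232 233 232 233 233 232 233 233 232 232 234 233
 231 233 235 233 232 231 232 232 232 233 232 233 232 233 233 255 255 255
 255 255 255 255 255 152  76  80  76  82] dep [0.2959 0.292  0.2929 0.2942 0.2971 0.2972 0.2999 0.3013 0.3025 0.3054
 0.3068 0.3096 0.3119 0.3124 0.3443 0.3471]
[[0.4586 0.3402 0.028 ]
 [0.505  0.3559 0.028 ]] [[0.3711 0.3112 0.014 ]]
top z 0.02799642909765368
```

```bash
python3 - <<'E'
from h import *
np.set_printoptions(precision=4,suppress=True)
im,d=robot.get_image("wrist");o=robot.get_obs();print(o["t"],o["tcp_pos"],ray("wrist",[[320,240]]))
c=319
r=np.r_[60:80:3,166:200:3,225:262:3];print(np.c_[r,at_depth("wrist",np.c_[0*r+c,r],d[r,c]),im[r,c].min(1)])
for r in (190,220):
  k=np.nonzero(im.min(2)[r,280:350]>110)[0]+280;print(k.min(),k.max(),at_depth("wrist",[[(k.min()+k.max())/2,r]],[d[r,c]]))
E
```

```text
2.2833 [0.4911 0.3624 0.1998] (array([0.414 , 0.3344, 0.3235]), array([[ 0.2935,  0.1033, -0.9504]]))
[[ 60.       0.3607   0.3154   0.0011 161.    ]
 [ 63.       0.3656   0.3171   0.0182 255.    ]
 [ 66.       0.3676   0.3178   0.0176 255.    ]
 [ 69.       0.37     0.3186   0.0194 255.    ]
 [ 72.       0.372    0.3193   0.0186 255.    ]
 [ 75.       0.3742   0.3201   0.0195 255.    ]
 [ 78.       0.3763   0.3208   0.0199 255.    ]
 [166.       0.4427   0.3439   0.0249 232.    ]
 [169.       0.4452   0.3447   0.0242 232.    ]
 [172.       0.4477   0.3456   0.024  229.    ]
 [175.       0.4502   0.3464   0.0237 231.    ]
 [178.       0.4525   0.3473   0.0245 229.    ]
 [181.       0.4544   0.3479   0.0291 233.    ]
 [184.       0.4569   0.3488   0.0284 235.    ]
 [187.       0.4592   0.3496   0.0298 236.    ]
 [190.       0.4619   0.3505   0.0286 233.    ]
 [193.       0.4643   0.3514   0.0287 235.    ]
 [196.       0.467    0.3523   0.028  235.    ]
 [199.       0.4693   0.3531   0.0293 235.    ]
 [225.       0.4919   0.3609   0.0286 236.    ]
 [228.       0.4945   0.3618   0.0288 235.    ]
 [231.       0.497    0.3627   0.0294 236.    ]
 [234.       0.4999   0.3637   0.0287 254.    ]
 [237.       0.5026   0.3647   0.0287 255.    ]
 [240.       0.5053   0.3656   0.0289 255.    ]
 [243.       0.5085   0.3667   0.0276 255.    ]
 [246.       0.5106   0.3674   0.0296 255.    ]
 [249.       0.5135   0.3684   0.0292 255.    ]
 [252.       0.5166   0.3695   0.0282 255.    ]
 [255.       0.5294   0.3739   0.0004 254.    ]
 [258.       0.5326   0.375    0.0001  86.    ]
 [261.       0.5354   0.376    0.0009  87.    ]]
299 332 [[0.4629 0.3476 0.0286]]
300 331 [[0.4886 0.3564 0.0284]]
```

Emit:
{"method": "play_rows", "body": {
  "commands": [
    [0,0,-0.04,0,0,0,1],
    [0,0,-0.08,0,0,0,1],
    [0,0,-0.12,0,0,0,1],
    [0,0,-0.15,0,0,0,1],
    [0,0,-0.165,0,0,0,1],
    [0,0,-0.172,0,0,0,1],
    [0,0,-0.174,0,0,0,1],
    [0,0,-0.174,0,0,0,1]
  ]
}}

```text
t: 2.95
tcp_pos: [0.4887, 0.3653, 0.0286]
tcp_rot: [-0.408, 0.408, 0.578, -0.577]
ft_force: [0.4, -0.5, 0.4]
width: 1.004
```

Emit:
{"method": "play_rows", "body": {
  "commands": [
    [0.009,-0.005,-0.003,0,0,0,1],
    [0.009,-0.005,-0.004,0,0,0,1],
    [0.009,-0.005,-0.004,0,0,0,1],
    [0.009,-0.005,-0.004,0,0,0,0.3],
    [0.009,-0.005,-0.004,0,0,0,-1],
    [0.009,-0.005,-0.004,0,0,0,-1],
    [0.009,-0.005,-0.004,0,0,0,-1],
    [0.009,-0.005,-0.004,0,0,0,-1],
    [0.009,-0.005,-0.004,0,0,0,-1],
    [0.009,-0.005,-0.004,0,0,0,-1]
  ],
  "force": 80
}}

```text
t: 3.78
tcp_pos: [0.4982, 0.3598, 0.0242]
tcp_rot: [-0.408, 0.409, 0.578, -0.577]
ft_force: [0.1, 0.1, 2.2]
width: 0.311
```

Emit:
{"method": "play_rows", "body": {
  "commands": [
    [0,0,0.03,0,0,0,-1],
    [0,0,0.07,0,0,0,-1],
    [0,0,0.11,0,0,0,-1],
    [0,0,0.15,0,0,0,-1],
    [0,0,0.19,0,0,0,-1],
    [0,0,0.22,0,0,0,-1],
    [0,0,0.23,0,0,0,-1],
    [0,0,0.23,0,0,0,-1]
  ]
}}

```text
t: 4.45
tcp_pos: [0.4993, 0.3604, 0.2571]
tcp_rot: [-0.407, 0.409, 0.579, -0.575]
ft_force: [0.2, 0.1, -1.6]
width: 0.314
```

```bash
cat >> h.py <<'E'
def dock_cloud(im,d,cam="top",o=(.557,.0555),yaw=np.radians(-8.8)):
    v,u=np.mgrid[140:270,290:430];v=v.ravel();u=u.ravel()
    Q=at_depth(cam,np.c_[u,v],d[v,u]);c,s=np.cos(yaw),np.sin(yaw)
    r=Q[:,:2]-o
    return np.c_[r[:,0]*c+r[:,1]*s,-r[:,0]*s+r[:,1]*c,Q[:,2]],im[v,u].min(1)
E
python3 - <<'E'
from h import *
np.set_printoptions(precision=4,suppress=True)
D,g=dock_cloud(np.load("topi.npy"),np.load("topd.npy"))
b=D[(abs(D[:,0])<.014)&(D[:,1]>-.165)&(D[:,1]<-.08)&(abs(D[:,2]-.061)<.006)]
print("bar",len(b),"slope",np.polyfit(b[:,1],b[:,0],1),"x",b[:,0].min(),b[:,0].max(),"ymin",b[:,1].min(),b[:,2].mean())
for lo,hi in((.01,.035),(-.035,-.01)):
    w=D[(D[:,0]>lo)&(D[:,0]<hi)&(D[:,1]>-.09)&(D[:,1]<-.03)&(abs(D[:,2]-.095)<.006)]
    print("wall",len(w),w[:,:2].min(0),w[:,:2].max(0),w[:,0].mean(),np.polyfit(w[:,1],w[:,0],1))
f=D[(abs(D[:,0])<.05)&(D[:,1]>-.035)&(D[:,1]<.03)&(abs(D[:,2]-.105)<.006)]
print(len(f));h,e=np.histogram(f[:,1],np.arange(-.035,.035,.002));print(np.c_[e[:-1]*1000,h].T.round())
for n,lo,hi in(("p1",-.022,-.007),("p2",.007,.022)):
    k=f[(f[:,1]>lo)&(f[:,1]<hi)];print(n,k[:,:2].min(0),k[:,:2].max(0),k[:,0].mean())
robot.get_image("wrist")
im,d=robot.get_image("side");save("s1",im[150:330,160:400].repeat(3,0).repeat(3,1))
o=robot.get_obs();print(o["t"],o["tcp_pos"],o["ft_force"],o["ft_torque"],o["width"])
E
```

```text
bar 255 slope [-0.0093 -0.0053] x -0.012755016579223444 0.005202648844395138 ymin -0.15956004092827264 0.06087755934133217
wall 77 [ 0.0134 -0.074 ] [ 0.0223 -0.0309] 0.017880667039816323 [-0.0201  0.0168]
wall 75 [-0.0324 -0.0745] [-0.0239 -0.0301] -0.02825957720958405 [-0.0062 -0.0286]
474
[[-35. -33. -31. -29. -27. -25. -23. -21. -19. -17. -15. -13. -11.  -9.
   -7.  -5.  -3.  -1.   1.   3.   5.   7.   9.  11.  13.  15.  17.  19.
   21.  23.  25.  27.  29.  31.]
 [  1.   0.   0.   0.   0.   0.   1.  10.  26.  25.  26.  27.  25.  18.
    8.  26.  27.  25.  28.  27.  16.  11.  25.  27.  28.  25.  28.  14.
    0.   0.   0.   0.   0.   0.]]
p1 [-0.038  -0.0197] [ 0.0262 -0.0075] -0.005522154341615724
p2 [-0.0379  0.0078] [0.027  0.0205] -0.00588434494433251
4.55 [0.4975 0.3593 0.2514] [-0.8082 -0.5094 -2.3855] [-0.002  -0.0672  0.0178] 0.3118096501536857
```

View pics/s1.png

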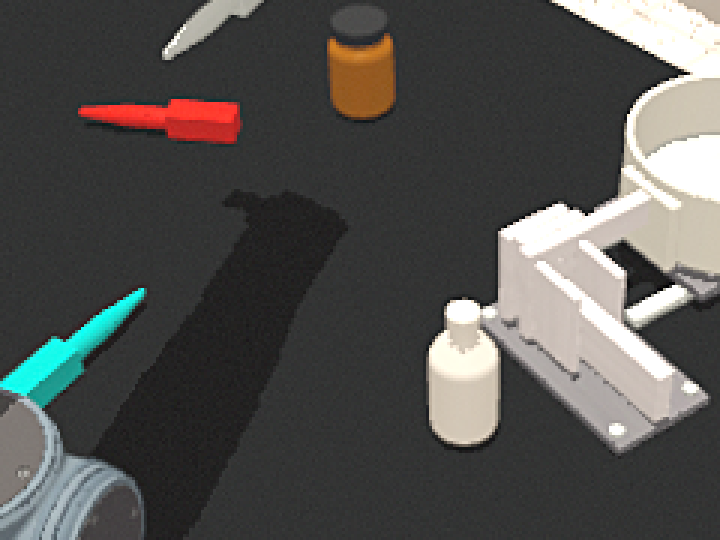

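The side crop shows the drift held off the bench (top, around (210,25)), the bottle at (463,375) and the dock unobstructed. I'll cross-check the dock with the side camera's depth while carrying the drift over.

```bash
python3 - <<'E'
from h import *
np.set_printoptions(precision=4,suppress=True)
d=np.load("sided.npy");im=np.load("sidei.npy")
v,u=np.mgrid[190:310,300:420];v=v.ravel();u=u.ravel();Q=at_depth("side",np.c_[u,v],d[v,u])
yaw=np.radians(-8.25);c,s=np.cos(yaw),np.sin(yaw);r=Q[:,:2]-(.5516,.0563)
D=np.c_[r[:,0]*c+r[:,1]*s,-r[:,0]*s+r[:,1]*c,Q[:,2]]
def st(n,k):
    w=D[k];print(n,len(w),w.min(0),w.max(0),np.median(w,0),np.polyfit(w[:,1],w[:,0],1))
z=D[:,2]
st("bar",(abs(D[:,0])<.02)&(D[:,1]>-.17)&(D[:,1]<-.085)&(abs(z-.061)<.003))
st("wallL",(abs(D[:,0]+.023)<.012)&(D[:,1]>-.085)&(D[:,1]<-.03)&(abs(z-.095)<.003))
st("wallR",(abs(D[:,0]-.023)<.012)&(D[:,1]>-.085)&(D[:,1]<-.03)&(abs(z-.095)<.003))
st("plates",(abs(D[:,0])<.045)&(abs(D[:,1])<.03)&(abs(z-.105)<.003))
E
```

```text
bar 147 [-0.0124 -0.1625  0.058 ] [ 0.0079 -0.0855  0.0639] [-0.0027 -0.1259  0.0603] [-0.0094 -0.0035]
wallL 45 [-0.0316 -0.0773  0.0923] [-0.0189 -0.0301  0.0977] [-0.0252 -0.0558  0.0943] [-0.016  -0.0263]
wallR 46 [ 0.0153 -0.0751  0.0925] [ 0.0259 -0.0308  0.0978] [ 0.0197 -0.0554  0.0946] [0.0023 0.0204]
plates 265 [-0.0364 -0.0239  0.1021] [0.0355 0.0191 0.108 ] [ 0.0009 -0.003   0.1048] [ 0.0189 -0.0003]
```

Emit:
{"method": "play_rows", "body": {
  "commands": [
    [0.005,-0.04,0.0,0,0,-0.12,-1],
    [0.008,-0.08,0.0,0,0,-0.24,-1],
    [0.012,-0.12,0.0,0,0,-0.36,-1],
    [0.015,-0.16,0.0,0,0,-0.48,-1],
    [0.018,-0.2,0.0,0,0,-0.6,-1],
    [0.02,-0.24,0.0,0,0,-0.72,-1],
    [0.022,-0.28,0.0,0,0,-0.84,-1],
    [0.024,-0.32,0.0,0,0,-0.96,-1],
    [0.026,-0.36,0.0,0,0,-1.08,-1],
    [0.026,-0.4,0.0,0,0,-1.2,-1]
  ]
}}

```text
t: 5.38
tcp_pos: [0.522, -0.042, 0.249]
tcp_rot: [0.665, -0.662, -0.242, 0.246]
ft_force: [1.2, 0.1, -2.0]
width: 0.309
```

Emit:
{"method": "play_rows", "body": {
  "commands": [
    [0,-0.02,0,0,0,-0.12,-1],
    [0,-0.04,0,0,0,-0.24,-1],
    [0,-0.06,0,0,0,-0.36,-1],
    [0,-0.08,0,0,0,-0.48,-1],
    [0,-0.087,0,0,0,-0.6,-1],
    [0,-0.087,-0.02,0,0,-0.72,-1],
    [0,-0.087,-0.04,0,0,-0.846,-1],
    [0,-0.087,-0.06,0,0,-0.846,-1],
    [0,-0.087,-0.06,0,0,-0.846,-1],
    [0,-0.087,-0.06,0,0,-0.846,-1]
  ]
}}

```text
t: 6.22
tcp_pos: [0.521, -0.1264, 0.1887]
tcp_rot: [0.706, -0.704, 0.051, -0.044]
ft_force: [0.6, 0.3, -2.5]
width: 0.308
```

```bash
cat >> h.py <<'E'
O=np.array([.5505,.0565]);YAW=np.radians(-8.)
def to_dock(P):
    c,s=np.cos(YAW),np.sin(YAW);r=np.atleast_2d(P)[:,:2]-O
    return np.c_[r[:,0]*c+r[:,1]*s,-r[:,0]*s+r[:,1]*c,np.atleast_2d(P)[:,2]]
def to_world(D):
    c,s=np.cos(YAW),np.sin(YAW);D=np.atleast_2d(D)
    return np.c_[O[0]+D[:,0]*c-D[:,1]*s,O[1]+D[:,0]*s+D[:,1]*c,D[:,2]]
E
python3 - <<'E'
from h import *
from scipy.spatial.transform import Rotation as Rn
np.set_printoptions(precision=4,suppress=True)
for i in range(3):
    im,d=robot.get_image("wrist");o=robot.get_obs();q=o["tcp_rot"];x=Rn.from_quat(np.r_[q[1:],q[0]]).as_matrix()
    print(o["t"],o["tcp_pos"],np.degrees(np.arctan2(x[1,0],x[0,0])),x[:,1],to_dock(o["tcp_pos"]),o["ft_force"],o["joint_pos"])
# overlay
M=im.copy()
for p,z in(((0,-.16),.061),((0,-.075),.061),((.008,-.16),.061),((-.008,-.16),.061),((-.019,-.075),.095),((.019,-.075),.095),((-.032,-.02),.105),((.032,-.02),.105),((0,-.02),.105)):
    u=proj("wrist",to_world([[*p,z]]))[0];cv2.circle(M,(int(u[0]),int(u[1])),4,(255,0,0),1)
save("w2",M)
for n in("rest_end","guide_end","nose","drift","tongue_hole","bore"):
    print(n,[(round(r["conf"],2),np.round(r["xy"],1)) for r in robot.place_of("wrist",n)[:2]])
E
```

```text
6.2667 [ 0.5224 -0.1268  0.1911] -7.765461736771577 [-0.0052  0.0019 -1.    ] [[-0.0023 -0.1855  0.1911]] [-0.3094 -0.2235 -1.9473] [-0.363   0.0808  0.0161  1.5116 -0.      1.3434]
6.3167 [ 0.5234 -0.1272  0.1929] -7.768151646794049 [-0.0019  0.0007 -1.    ] [[-0.0012 -0.1857  0.1929]] [-0.6018  0.1589 -0.7106] [-0.3629  0.0799  0.0187  1.5116 -0.      1.3435]
6.3667 [ 0.5241 -0.1274  0.194 ] -7.771280567441964 [ 0.0003 -0.0001 -1.    ] [[-0.0005 -0.1858  0.194 ]] [ 0.555  -0.8088 -1.2038] [-0.3629  0.0792  0.0203  1.5115 -0.      1.3435]
rest_end []
guide_end []
nose [(0.41, array([457.2, 211.5]))]
drift [(0.84, array([315.6, 226.9]))]
tongue_hole []
bore [(0.22, array([171.1,  80.2]))]
```

View pics/w2.png

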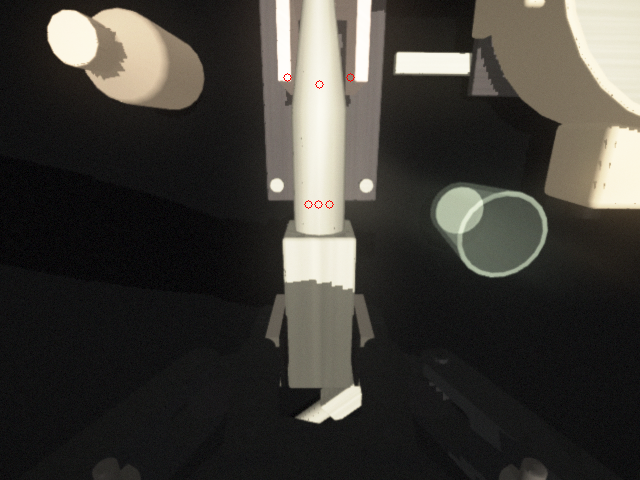

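The wrist view shows the drift (shoulder row 235, axis at column 319) aimed along the dock between the walls (inner edges about columns 290 and 356 at row 78). The dock's centre lies about 2 to 3 mm to +x of my estimate, so I'll measure those edges properly.

```bash
python3 - <<'E'
from h import *
np.set_printoptions(precision=4,suppress=True)
im,d=robot.get_image("wrist");o=robot.get_obs();print(o["t"],o["tcp_pos"],to_dock(o["tcp_pos"]))
g=cv2.GaussianBlur(im,(1,3),0).mean(2)
def edges(r,lo,hi,z,n=1):
    x=np.diff(g[r,lo:hi]);i=np.argmax(abs(x));return lo+i+.5
for r in(20,40,60,70): 
    print("walls",r,[ (e:=edges(r,a,b,.095),to_dock(at_z("wrist",[[e,r]],.095))[0][:2]) for a,b in((268,284),(284,298),(348,362),(363,376))])
for r in(20,80,120,160,190):
    print("base",r,[ (e:=edges(r,a,b,.01),to_dock(at_z("wrist",[[e,r]],.01))[0][:2]) for a,b in((250,275),(374,392))])
for r in(60,100,150,200,245,260,300,350):
    a=edges(r,279,312,0);b=edges(r,328,362,0);dd=d[r,320];print("drift",r,a,b,to_dock(at_depth("wrist",[[(a+b)/2,r]],[dd]))[0])
c=323
E
```

```text
6.7167 [ 0.5243 -0.1276  0.1945] [[-0.0003 -0.1859  0.1945]]
walls 20 [(np.float64(273.5), array([-0.026 , -0.0448])), (np.float64(287.5), array([-0.018 , -0.0448])), (np.float64(353.5), array([ 0.0199, -0.0446])), (np.float64(367.5), array([ 0.028 , -0.0445]))]
walls 40 [(np.float64(274.5), array([-0.0258, -0.055 ])), (np.float64(287.5), array([-0.0182, -0.055 ])), (np.float64(352.5), array([ 0.0197, -0.0548])), (np.float64(366.5), array([ 0.0279, -0.0548]))]
walls 60 [(np.float64(275.5), array([-0.0256, -0.0655])), (np.float64(287.5), array([-0.0185, -0.0655])), (np.float64(352.5), array([ 0.02  , -0.0653])), (np.float64(365.5), array([ 0.0277, -0.0653]))]
walls 70 [(np.float64(275.5), array([-0.0258, -0.0709])), (np.float64(288.5), array([-0.018 , -0.0709])), (np.float64(351.5), array([ 0.0196, -0.0707])), (np.float64(365.5), array([ 0.028 , -0.0707]))]
base 20 [(np.float64(273.5), array([-0.0359, -0.0221])), (np.float64(382.5), array([ 0.0505, -0.0217]))]
base 80 [(np.float64(260.5), array([-0.0483, -0.0657])), (np.float64(379.5), array([ 0.0506, -0.0653]))]
base 120 [(np.float64(262.5), array([-0.0481, -0.0972])), (np.float64(377.5), array([ 0.0507, -0.0968]))]
base 160 [(np.float64(263.5), array([-0.0489, -0.1308])), (np.float64(374.5), array([ 0.05  , -0.1304]))]
base 190 [(np.float64(265.5), array([-0.0483, -0.1576])), (np.float64(374.5), array([ 0.0514, -0.1572]))]
drift 60 287.5 352.5 [ 0.0005 -0.0823  0.1919]
drift 100 291.5 344.5 [-0.0002 -0.095   0.1948]
drift 150 293.5 343.5 [ 0.     -0.1114  0.1945]
drift 200 293.5 344.5 [ 0.0003 -0.1293  0.1944]
drift 245 282.5 355.5 [ 0.0003 -0.1458  0.1979]
drift 260 283.5 355.5 [ 0.0005 -0.1512  0.1994]
drift 300 284.5 353.5 [ 0.0004 -0.1688  0.1981]
drift 350 288.5 350.5 [ 0.0007 -0.1932  0.1971]
```

Emit:
{"method": "play_rows", "body": {
  "commands": [
    [0.002,0,-0.03,0,0,0,-1],
    [0.004,-0.001,-0.06,0,0,0,-1],
    [0.004,-0.001,-0.09,0,0,0,-1],
    [0.004,-0.001,-0.1,0,0,0,-1],
    [0.004,-0.001,-0.106,0,0,0,-1],
    [0.004,-0.001,-0.107,0,0,0,-1],
    [0.004,-0.001,-0.107,0,0,0,-1],
    [0.004,-0.001,-0.107,0,0,0,-1]
  ]
}}

```text
t: 7.38
tcp_pos: [0.5296, -0.1291, 0.0891]
tcp_rot: [-0.705, 0.706, -0.047, 0.049]
ft_force: [-0.5, -0.4, -2.3]
width: 0.308
```

```bash
sed -i 's/^O=.*;YAW/O=np.array([.5515,.0564]);YAW/' h.py; cat > st.py <<'E'
from h import *
np.set_printoptions(precision=4,suppress=True)
for i in range(3): im,d=robot.get_image("wrist")
o=robot.get_obs();print(o["t"],o["tcp_pos"],to_dock(o["tcp_pos"]),o["ft_force"],o["ft_torque"],o["width"])
g=im.mean(2)
def edges(r,lo,hi):
    x=np.diff(g[r,lo:hi]);i=np.argmax(abs(x));return lo+i+.5
for r in(150,200,250,260,300,350):
    a=edges(r,279,312);b=edges(r,328,362);print("drift",r,a,b,to_dock(at_depth("wrist",[[(a+b)/2,r]],[d[r,320]]))[0])
np.save("w.npy",im);np.save("wd.npy",d)
E
python3 st.py
```

```text
7.5333 [ 0.5292 -0.1289  0.0886] [[ 0.0037 -0.1866  0.0886]] [ 0.8025 -0.1771 -1.078 ] [-0.0237  0.0166  0.0326] 0.30938930487075833
drift 150 290.5 343.5 [ 0.0036 -0.112   0.0899]
drift 200 293.5 342.5 [ 0.004  -0.1299  0.0891]
drift 250 282.5 355.5 [ 0.0044 -0.1483  0.0924]
drift 260 283.5 354.5 [ 0.0044 -0.1523  0.0927]
drift 300 284.5 351.5 [ 0.004  -0.1693  0.0927]
drift 350 288.5 350.5 [ 0.0047 -0.1928  0.0927]
```

Emit:
{"method": "play_rows", "body": {
  "commands": [
    [0,0,-0.002,0,0,0,-1],
    [0,0,-0.0035,0,0,0,-1],
    [0,0,-0.0035,0,0,0,-1],
    [0.001,0.01,-0.0035,0,0,0,-1],
    [0.0025,0.02,-0.0035,0,0,0,-1],
    [0.004,0.03,-0.0035,0,0,0,-1],
    [0.0055,0.04,-0.0035,0,0,0,-1],
    [0.0055,0.04,-0.0035,0,0,0,-1],
    [0.0055,0.04,-0.0035,0,0,0,-1]
  ]
}}

```text
t: 8.28
tcp_pos: [0.5351, -0.0873, 0.0852]
tcp_rot: [0.706, -0.705, 0.046, -0.049]
ft_force: [-0.7, 0.1, 6.5]
width: 0.313
```

```bash
python3 st.py; python3 - <<'E'
from h import *
im,d=robot.get_image("top");save("t2",cv2.resize(im[160:260,300:440],(840,600),interpolation=cv2.INTER_CUBIC)[:, :800]);np.save("t2d.npy",d);np.save("t2i.npy",im)
np.set_printoptions(precision=4,suppress=True)
v,u=np.mgrid[60:240,290:440];v=v.ravel();u=u.ravel();D=to_dock(at_depth("top",np.c_[u,v],d[v,u]))
# tongue between plates & lug, bath rim circle
k=(abs(D[:,2]-.109)<.003)&(D[:,0]>.115)&(D[:,0]<.33)&(D[:,1]>-.11)&(D[:,1]<.11)
P=D[k];A=np.c_[2*P[:,:2],np.ones(len(P))]
print("rim",len(P),P.min(0),P.max(0))
k=(abs(D[:,1])<.02)&(D[:,0]>.04)&(D[:,0]<.15);o=np.argsort(D[k][:,0]);print(D[k][o][::8])
E
```

```text
8.4333 [ 0.5351 -0.0873  0.0851] [[ 0.0037 -0.1446  0.0851]] [-0.1564  1.1161  6.1413] [ 0.0657  0.0175 -0.0452] 0.3122047858650264
drift 150 290.5 344.5 [ 0.0036 -0.07    0.0859]
drift 200 292.5 342.5 [ 0.0037 -0.0878  0.086 ]
drift 250 282.5 355.5 [ 0.0043 -0.1063  0.0888]
drift 260 283.5 355.5 [ 0.0045 -0.1108  0.0878]
drift 300 285.5 353.5 [ 0.0046 -0.1274  0.089 ]
drift 350 287.5 350.5 [ 0.0045 -0.1504  0.0896]
rim 511 [ 0.1208 -0.1008  0.106 ] [0.3191 0.1002 0.112 ]
[[ 0.0403 -0.0062  0.009 ]
 [ 0.0437  0.0024  0.0917]
 [ 0.0464  0.005   0.0878]
 [ 0.0492  0.0009  0.088 ]
 [ 0.0518  0.0059  0.0943]
 [ 0.0536  0.0146 -0.0001]
 [ 0.0549 -0.0162  0.0038]
 [ 0.0559  0.0149  0.0005]
 [ 0.057   0.0199  0.0034]
 [ 0.0579 -0.0088 -0.0047]
 [ 0.059   0.0001  0.0859]
 [ 0.0611 -0.0019  0.0884]
 [ 0.0621 -0.0016  0.0937]
 [ 0.0629 -0.0175  0.0009]
 [ 0.0638 -0.0054 -0.0001]
 [ 0.0653  0.0032  0.0867]
 [ 0.0663 -0.0075  0.0013]
 [ 0.0674 -0.0121 -0.0008]
 [ 0.0682 -0.0053  0.0896]
 [ 0.0695 -0.0028  0.0923]
 [ 0.0702  0.017   0.0006]
 [ 0.0717  0.0041  0.0885]
 [ 0.0726 -0.0025  0.0884]
 [
[... 1242 characters left out ...]
 0.1152 -0.0144  0.0919]
 [ 0.1153 -0.013   0.0631]
 [ 0.1154  0.0127  0.0937]
 [ 0.1156  0.0081  0.0867]
 [ 0.116   0.0107  0.1015]
 [ 0.1164  0.0083  0.0923]
 [ 0.117  -0.0072  0.0987]
 [ 0.1179 -0.0147 -0.005 ]
 [ 0.1184  0.0167 -0.0055]
 [ 0.119  -0.0025  0.0973]
 [ 0.1195 -0.0069  0.0979]
 [ 0.1202 -0.0113  0.0977]
 [ 0.1213 -0.0157  0.0959]
 [ 0.122  -0.0041  0.1044]
 [ 0.1224 -0.0063  0.1041]
 [ 0.1229  0.0184  0.1061]
 [ 0.1234 -0.0016  0.1063]
 [ 0.124   0.0186  0.1104]
 [ 0.1243 -0.0104  0.1077]
 [ 0.1253  0.0165  0.1068]
 [ 0.126  -0.0169  0.1053]
 [ 0.1271 -0.001   0.1097]
 [ 0.1453  0.007   0.0473]
 [ 0.1468  0.0096  0.0492]
 [ 0.1479  0.0143  0.0425]
 [ 0.1492 -0.0089  0.0416]]
```

View pics/t2.png

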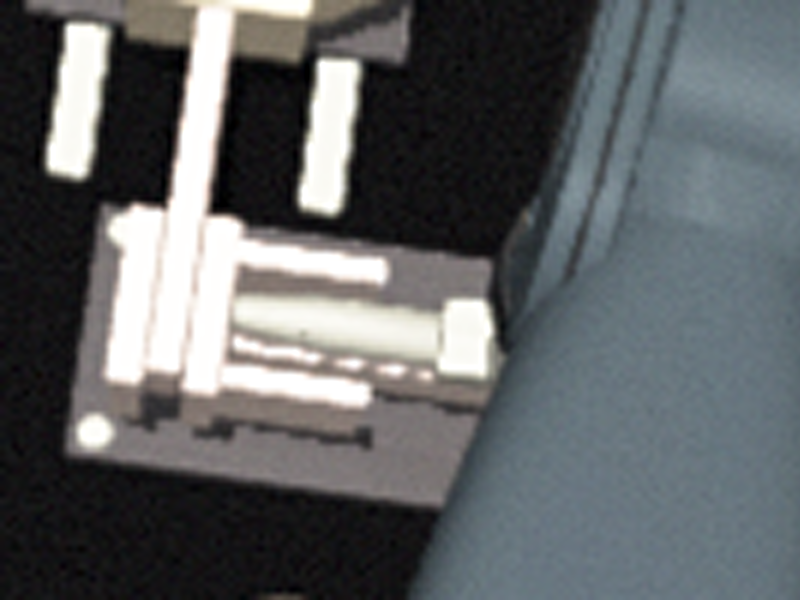

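Top crop: the drift's handle (465,335) rests on the bar, the nose enters the first plate at about (235,310), and the tongue sits between the plates. Advancing the nose into the tongue's hole.

Emit:
{"method": "play_rows", "body": {
  "commands": [
    [0.0005,0.004,0,0,0,0,-1],
    [0.001,0.008,0,0,0,0,-1],
    [0.0015,0.012,0,0,0,0,-1],
    [0.002,0.015,0,0,0,0,-1],
    [0.002,0.015,0,0,0,0,-1],
    [0.002,0.015,0,0,0,0,-1]
  ]
}}

```text
t: 8.98
tcp_pos: [0.5368, -0.0737, 0.0851]
tcp_rot: [-0.705, 0.706, -0.047, 0.049]
ft_force: [-0.6, -2.7, 6.4]
width: 0.309
```

Emit:
{"method": "play_rows", "body": {
  "commands": [
    [-0.0006,0.004,0,0,0,0,-1],
    [-0.0012,0.008,0,0,0,0,-1],
    [-0.0014,0.012,0,0,0,0,-1],
    [-0.0014,0.015,0,0,0,0,-1],
    [-0.0014,0.0174,0,0,0,0,-1],
    [-0.0014,0.0174,0,0,0,0,-1],
    [-0.0014,0.0174,0,0,0,0,-1]
  ]
}}

```text
t: 9.57
tcp_pos: [0.5365, -0.0577, 0.0853]
tcp_rot: [-0.704, 0.707, -0.046, 0.051]
ft_force: [2.3, -6.8, 4.0]
width: 0.309
```

```bash
python3 st.py
```

```text
9.7167 [ 0.5365 -0.0577  0.0853] [[ 0.001  -0.1151  0.0853]] [ 2.4346 -7.1685  3.9802] [-1.1983 -0.3225 -0.2618] 0.31340625735434724
drift 150 293.5 344.5 [ 0.0017 -0.0405  0.0852]
drift 200 294.5 344.5 [ 0.0019 -0.0583  0.0857]
drift 250 282.5 355.5 [ 0.0017 -0.0767  0.089 ]
drift 260 285.5 355.5 [ 0.0023 -0.0813  0.0877]
drift 300 285.5 353.5 [ 0.0019 -0.0983  0.0882]
drift 350 288.5 350.5 [ 0.002  -0.1213  0.0892]
```

Emit:
{"method": "play_rows", "body": {
  "commands": [
    [0.0003,0.004,0,0,0,0,-1],
    [0.0006,0.008,0,0,0,0,-1],
    [0.001,0.012,0,0,0,0,-1],
    [0.0016,0.016,0,0,0,0,-1],
    [0.0022,0.02,0,0,0,0,-1],
    [0.0025,0.022,0,0,0,0,-1],
    [0.0025,0.022,0,0,0,0,-1]
  ]
}}

```text
t: 10.3
tcp_pos: [0.5386, -0.0356, 0.0852]
tcp_rot: [-0.704, 0.707, -0.047, 0.05]
ft_force: [1.5, -6.7, 4.3]
width: 0.311
```

```bash
python3 st.py
```

```text
10.45 [ 0.5387 -0.0356  0.0852] [[ 0.0001 -0.0929  0.0852]] [ 2.0082 -5.5141  4.3817] [-1.1696 -0.2315 -0.1824] 0.30677234786067076
drift 150 293.5 328.5 [-0.0018 -0.0172  0.1035]
drift 200 294.5 344.5 [ 0.0009 -0.0363  0.085 ]
drift 250 282.5 355.5 [ 0.0008 -0.0544  0.0892]
drift 260 283.5 355.5 [ 0.001  -0.0585  0.0891]
drift 300 285.5 353.5 [ 0.001  -0.0761  0.0881]
drift 350 288.5 350.5 [ 0.0011 -0.0993  0.089 ]
```

Emit:
{"method": "play_rows", "body": {
  "commands": [
    [0,0,0,0,0,0,0.3],
    [0,0,0,0,0,0,0.3],
    [0,0,0,0,0,0,0.3],
    [0,0,0,0,0,0,0.3],
    [-0.003,-0.02,0,0,0,0,0.3],
    [-0.006,-0.045,0.003,0,0,0,0.3],
    [-0.009,-0.064,0.006,0,0,0,0.3],
    [-0.009,-0.064,0.006,0,0,0,-1],
    [-0.009,-0.064,0.006,0,0,0,-1],
    [-0.009,-0.064,0.006,0,0,0,-1]
  ]
}}

```text
t: 11.28
tcp_pos: [0.5272, -0.0973, 0.0888]
tcp_rot: [0.706, -0.705, 0.048, -0.048]
ft_force: [-0.3, 0.2, 0.3]
width: 0.232
```

Emit:
{"method": "play_rows", "body": {
  "commands": [
    [0,0,0,0,0,0,-1],
    [0,0,0,0,0,0,-1],
    [0,0,0,0,0,0,-1],
    [0,0,0,0,0,0,-1]
  ]
}}

```text
t: 11.62
tcp_pos: [0.5275, -0.0974, 0.0891]
tcp_rot: [0.706, -0.705, 0.048, -0.048]
ft_force: [0.3, 1.3, -0.5]
width: -0.0
```

```bash
python3 st.py; python3 - <<'E'
from h import *
save("w3",np.load("w.npy"))
E
```

```text
11.7667 [ 0.5276 -0.0978  0.0892] [[-0.0022 -0.156   0.0892]] [ 0.3003 -0.5883  0.2001] [0.0406 0.0317 0.0003] 0.0035000576157380816
drift 150 288.5 340.5 [-0.0033 -0.0815  0.0896]
drift 200 289.5 360.5 [ 0.0005 -0.0992  0.09  ]
drift 250 305.5 338.5 [-0.0001 -0.1294  0.0606]
drift 260 305.5 338.5 [-0.0001 -0.1351  0.0594]
drift 300 304.5 337.5 [-0.0006 -0.1459  0.0799]
drift 350 285.5 345.5 [-0.0027 -0.1512  0.1083]
```

View pics/w3.png

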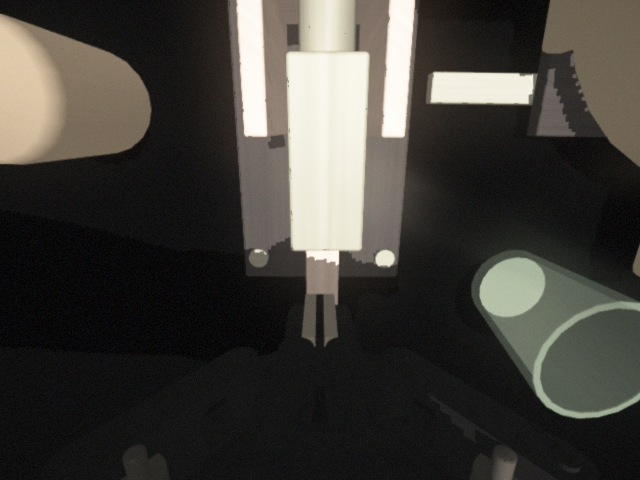

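The wrist view shows the handle centred between the walls (shoulder row 52, tail row 250) and the shut fingers behind it over the bar (rows 295 to 345). Pushing from behind.

Emit:
{"method": "play_rows", "body": {
  "commands": [
    [0.003,0.01,0,0,0,0,-1],
    [0.005,0.018,0,0,0,0,-1],
    [0.0055,0.023,0,0,0,0,-1],
    [0.006,0.027,0,0,0,0,-1],
    [0.0065,0.031,0,0,0,0,-1],
    [0.007,0.035,0,0,0,0,-1],
    [0.0075,0.039,0,0,0,0,-1],
    [0.0082,0.043,0,0,0,0,-1],
    [0.0087,0.047,0,0,0,0,-1],
    [0.0087,0.047,0,0,0,0,-1]
  ]
}}

```text
t: 12.6
tcp_pos: [0.536, -0.0524, 0.0894]
tcp_rot: [-0.704, 0.707, -0.048, 0.048]
ft_force: [-1.2, -4.2, -0.3]
width: 0.003
```

```bash
python3 st.py
```

```text
12.75 [ 0.536  -0.0524  0.0894] [[-0.0002 -0.1099  0.0894]] [-0.5703 -5.2025  1.0364] [-1.0182  0.2322 -0.0215] 0.0011724310913885409
drift 150 281.5 358.5 [ 0.0008 -0.0354  0.0888]
drift 200 283.5 356.5 [ 0.0008 -0.0535  0.0882]
drift 250 286.5 355.5 [ 0.0013 -0.0733  0.0884]
drift 260 285.5 354.5 [ 0.0009 -0.0773  0.0889]
drift 300 286.5 353.5 [ 0.001  -0.0948  0.0892]
drift 350 290.5 340.5 [-0.0007 -0.1058  0.1073]
```

Emit:
{"method": "play_rows", "body": {
  "commands": [
    [0.0003,0.002,0,0,0,0,-1],
    [0.0006,0.004,0,0,0,0,-1],
    [0.0009,0.006,0,0,0,0,-1],
    [0.0011,0.008,0,0,0,0,-1],
    [0.0013,0.009,0,0,0,0,-1],
    [0.0013,0.0095,0,0,0,0,-1],
    [0.0013,0.0095,0,0,0,0,-1]
  ]
}}

```text
t: 13.33
tcp_pos: [0.5372, -0.0444, 0.0894]
tcp_rot: [-0.703, 0.708, -0.049, 0.048]
ft_force: [-2.3, -8.4, 0.7]
width: -0.001
```

```bash
python3 st.py|head -1; python3 - <<'E'
from h import *
np.set_printoptions(precision=4,suppress=True)
d=np.load("wd.npy")
r=np.arange(20,120,4);print(np.c_[r,to_dock(at_depth("wrist",np.c_[0*r+315,r],d[r,315]))][:, [0,2,3]].T)
E
```

```text
13.4833 [ 0.5371 -0.0444  0.0894] [[-0.0002 -0.1018  0.0894]] [-1.4679 -7.7453  0.1131] [-1.6363  0.4524 -0.0042] 0.000357009452445929
[[ 20.      24.      28.      32.      36.      40.      44.      48.
   52.      56.      60.      64.      68.      72.      76.      80.
   84.      88.      92.      96.     100.     104.     108.     112.
  116.    ]
 [  0.0088   0.0077   0.0066   0.006    0.0065   0.004    0.0026   0.0016
    0.0008  -0.      -0.0013  -0.0023  -0.0035  -0.0044  -0.0056  -0.0066
   -0.0077  -0.0079  -0.0079  -0.0108  -0.012   -0.0131  -0.0142  -0.0153
   -0.0164]
 [  0.1043   0.1047   0.1052   0.1036   0.0969   0.1034   0.1052   0.1055
    0.1043   0.1033   0.1043   0.1045   0.1053   0.1044   0.1059   0.105
    0.1051   0.0969   0.0843   0.1039   0.1049   0.105    0.1053   0.1058
    0.105 ]]
```

Emit:
{"method": "play_rows", "body": {
  "commands": [
    [0.0001,0.001,0,0,0,0,-1],
    [0.0003,0.002,0,0,0,0,-1],
    [0.0004,0.003,0,0,0,0,-1],
    [0.0004,0.003,0,0,0,0,-1],
    [0.0004,0.003,0,0,0,0,-1]
  ]
}}

```text
t: 13.9
tcp_pos: [0.5371, -0.0442, 0.0895]
tcp_rot: [-0.701, 0.71, -0.05, 0.049]
ft_force: [-2.7, -14.7, 0.4]
width: -0.002
```

```bash
python3 st.py|head -1; python3 - <<'E'
from h import *
np.set_printoptions(precision=4,suppress=True)
d=np.load("wd.npy");im=np.load("w.npy");save("w4",im)
r=np.arange(112,150,2);print(np.c_[r,to_dock(at_depth("wrist",np.c_[0*r+322,r],d[r,322])),im[r,322].mean(1)][:, [0,2,3,4]].T)
E
```

```text
14.05 [ 0.5371 -0.0443  0.0895] [[-0.0002 -0.1017  0.0895]] [ -2.1442 -14.6414   1.7561] [-2.9299  0.6344  0.01  ] -0.001486620128881619
[[112.     114.     116.     118.     120.     122.     124.     126.
  128.     130.     132.     134.     136.     138.     140.     142.
  144.     146.     148.    ]
 [ -0.0151  -0.0156  -0.0162  -0.0167  -0.0173  -0.0178  -0.0184  -0.019
   -0.0196  -0.0201  -0.0207  -0.0213  -0.0219  -0.0231  -0.0237  -0.0244
   -0.0251  -0.0258  -0.0264]
 [  0.1056   0.1051   0.1043   0.1047   0.1052   0.1043   0.1037   0.1046
    0.104    0.105    0.1058   0.105    0.1052   0.0876   0.0894   0.0885
    0.0881   0.0875   0.089 ]
 [240.6667 239.6667 238.6667 238.3333 238.     239.3333 240.     239.6667
  240.6667 239.6667 239.6667 239.     207.     112.3333 169.6667 216.6667
  218.6667 217.     218.3333]]
```

View pics/w4.png

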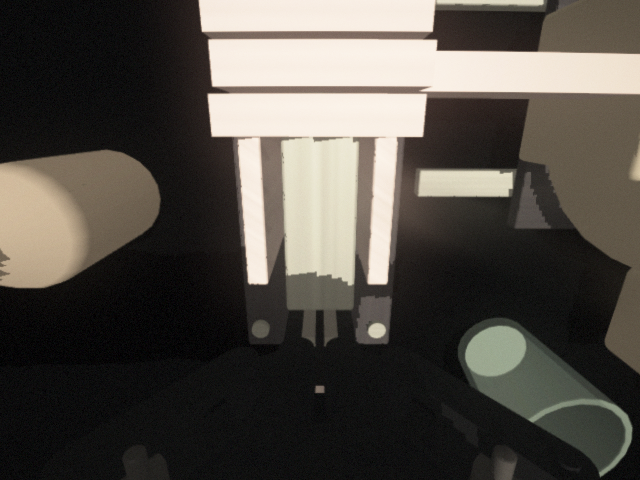

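The handle now meets the fork plate's face (row 137) with no gap visible, and the force rose without further travel. I'll give one firmer push, then retreat.

Emit:
{"method": "play_rows", "body": {
  "commands": [
    [0.0002,0.002,0,0,0,0,-1],
    [0.0005,0.004,0,0,0,0,-1],
    [0.0005,0.004,0,0,0,0,-1],
    [0.0005,0.004,0,0,0,0,-1]
  ]
}}

```text
t: 14.38
tcp_pos: [0.5371, -0.044, 0.0896]
tcp_rot: [-0.697, 0.713, -0.051, 0.049]
ft_force: [-5.1, -22.8, 2.2]
width: -0.003
```

Emit:
{"method": "play_rows", "body": {
  "commands": [
    [-0.001,-0.01,0,0,0,0,-1],
    [-0.004,-0.03,0,0,0,0,-1],
    [-0.008,-0.055,0.01,0,0,0,-1],
    [-0.01,-0.07,0.04,0,0,0,-1],
    [-0.01,-0.075,0.08,0,0,0,-1],
    [-0.01,-0.075,0.12,0,0,0,-1],
    [-0.01,-0.11,0.14,0,0,0,-1],
    [-0.01,-0.15,0.14,0,0,0,-1],
    [-0.01,-0.19,0.14,0,0,0,-1],
    [-0.01,-0.19,0.14,0,0,0,-1]
  ]
}}

```text
t: 15.22
tcp_pos: [0.5288, -0.2305, 0.2294]
tcp_rot: [-0.704, 0.707, -0.049, 0.051]
ft_force: [0.5, 0.4, -0.8]
width: -0.001
```

```bash
python3 - <<'E'
from h import *
np.set_printoptions(precision=4,suppress=True)
o=robot.get_obs();print(o["t"],o["tcp_pos"],o["ft_force"])
im,d=robot.get_image("top");im0=np.load("topi.npy");d0=np.load("topd.npy")
s,_=robot.get_image("side")
save("fin",np.hstack([cv2.resize(im[170:240,300:380],(400,350),interpolation=cv2.INTER_CUBIC),cv2.resize(s[200:270,315:395],(400,350),interpolation=cv2.INTER_CUBIC)]))
v,u=np.mgrid[60:240,290:440];v=v.ravel();u=u.ravel()
for n,dd in(("start",d0),("now",d)):
    D=to_dock(at_depth("top",np.c_[u,v],dd[v,u]))
    P=D[(abs(D[:,2]-.109)<.003)&(D[:,0]>.115)&(D[:,0]<.33)&(abs(D[:,1])<.105)]
    (c,r)=cv2.minEnclosingCircle((P[:,:2]*1000).astype(np.float32));
    F=D[(abs(D[:,2]-.105)<.004)&(abs(D[:,1]-.0145)<.004)&(abs(D[:,0])<.05)];
    L=D[(abs(D[:,2]-.06)<.03)&(abs(D[:,1])<.03)&(D[:,0]>.095)&(D[:,0]<.125)]
    print(n,"bath centre",c,r,"mean",P.mean(0),"fork plate x mid",(F[:,0].min()+F[:,0].max())/2)
D=to_dock(at_depth("top",np.c_[u,v],d[v,u]))
H=D[(abs(D[:,2]-.089)<.004)&(abs(D[:,0])<.013)&(D[:,1]>-.12)&(D[:,1]<-.025)]
print("handle",H.min(0),H.max(0),H.mean(0),np.polyfit(H[:,1],H[:,0],1))
for n in("nose","drift","tongue_hole"):
  for c in("top","side"): print(n,c,[(round(r["conf"],2),to_dock(at_z(c,[r["xy"]],.075))[0][:2]) for r in robot.place_of(c,n)[:4]])
E
```

```text
15.2167 [ 0.5288 -0.2305  0.2294] [ 0.5398  0.3614 -0.7817]
start bath centre (219.9192657470703, -0.11718294024467468) 100.79341125488281 mean [0.2151 0.0003 0.1089] fork plate x mid 0.0003256838428935538
now bath centre (215.54306030273438, 0.246128112077713) 100.73039245605469 mean [0.213  0.0016 0.1089] fork plate x mid 0.00023584831899145856
handle [-0.013  -0.0897  0.0851] [ 0.0129 -0.0251  0.093 ] [-0.0004 -0.057   0.089 ] [-0.018  -0.0014]
nose top [(0.69, array([-0.1938,  0.4944])), (0.63, array([-0.2676,  0.2225])), (0.57, array([0.0049, 0.0843])), (0.36, array([-0.0049, -0.0171]))]
nose side [(0.63, array([0.0013, 0.0839])), (0.57, array([-0.2329,  0.4277])), (0.52, array([-0.3003,  0.1594]))]
drift top [(0.98, array([-0.359 ,  0.1863])), (0.94, array([-0.1346,  0.4362])), (0.62, array([-0.0025, -0.0193]))]
drift side [(0.79, array([ 0.0042, -0.019 ])), (0.58, array([-0.1682,  0.3626])), (0.54, array([-0.3862,  0.1231]))]
tongue_hole top [(0.57, array([ 0.0058, -0.0088]))]
tongue_hole side [(0.78, array([ 0.0144, -0.0046]))]
```

View pics/fin.png

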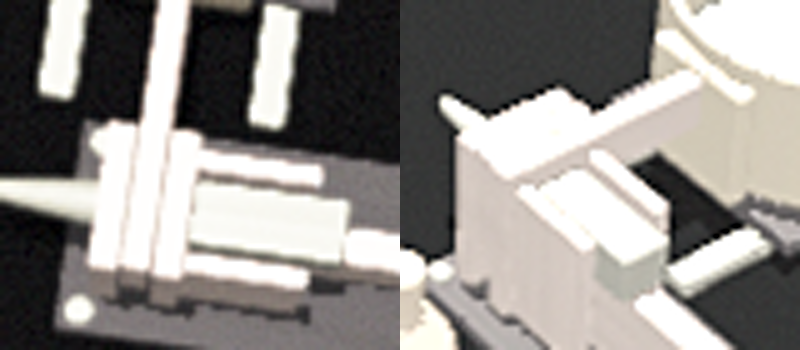

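The final view shows the nose out on the far side (left crop (0,190)) and the handle tight against the fork at (195,215). The bath is 0.3 mm from in line. Handing in.

```bash
python3 -c "
from station import robot
print(robot.sign_off())"
```

```text
the job is handed in; nothing more can be done
None
```

The drift is through the fork and tongue with its shoulder against the fork, and I handed the job in at about 15.7 s. `sign_off` reports no verdict, so this rests on my own checks.

**What I did:** I picked the silver tapered drift by its handle and left the red and turquoise look-alikes and the blunt pin alone. I laid it on the rest bar and eased its nose into the fork and tongue with a slight offset towards the bath. Then I drove the taper in, released, and pushed the handle home from behind with the shut fingers.

**Last checks:**
- **Push:** the drift stopped moving while the push force rose to 23 N, as it should with the shoulder against the fork.
- **Drift:** the top camera's depth put the end of the handle at y = -89.7 mm, so the shoulder is at about -20 mm. The drift was within about 1 mm of the centre line, and the nose showed on the far side.
- **Bath:** its centre came out about 0.3 mm from in line, down from about 4.6 mm at the start. That start reading is just under the stated 5 to 9 mm, so these figures may be off by about a millimetre.
- **Arm:** it stood clear of everything at the end.

**What disagreed or was not checked:**
- **Tongue hole:** the trained networks placed it 6 to 14 mm off in x, against the depth data. The fork hides the hole, so I trusted the depth data.
- **Drift angle:** a fit to the top camera's depth on the handle gave an angle of 0.018 rad, well under the 0.06 limit.
- **Nose in the tongue with the bath still out of line:** I judged this from the geometry and did not measure it directly.
- **Bystanders:** I did not measure the pin, bottle, beaker and jar again at the end. I noticed no contact with them.

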